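# Press a glued styling model: bed in, catch off, lever down and held

## Task

The white foam car model, freshly glued to its plywood board, lies loaded on the pulled-out bed of the bench glue press. Push the bed fully home, flip the red safety catch right back so that it frees the lever, then pull the lever down by its black grip as far as it goes so that the pad squeezes the model, and keep it down for at least two seconds: finish while still holding the lever down, without letting go. Leave the other things on the bench where they are.

Things in the scene. Friction and masses are not known exactly. Their poses are not given: they have to be found in the camera images.
- press: bench glue press, dark blue-green C-frame, fixed, place and yaw vary. Origin: base underside; x to its back (bed slides out to -x), y to its left, z up; lever on its -y side. In mm: base x -125..140, y +-90, 24 tall, bed guides to z 45; column x 60..135, y +-38, top 255; head x -72..65, y +-38, z 165..245; 24 mm ram at x -14, top 278; lever arm 12 wide at y -72
- drawer (a joint): how far the bed is pulled out, m: 0 = fully home (a hard stop), up to 0.115 = fully out; starts 0.06 to 0.105 out; slides with about 2.5 N of friction and stays where it is left
- drawer_handle (a point): middle of the dark steel bar handle on the front of the bed: bar 100 mm long along the press's y, about 10 mm thick, 52 mm above the bench, 35 mm ahead of the bed's front plate (158 mm wide, top at 66 mm)
- catch (a joint): angle of the red safety catch, rad: 0 = hooked over the lever's stud (the lever is then locked up), 1.3 = flipped right back to its stop; it turns about the press's y axis at catch_hinge, its tab moving towards the press's +x (to the back); from about 0.4 the lever is free; it needs about 1.5 N at the tab and stays where it is left
- catch_tab (a point): middle of the top edge of the catch's red thumb tab, which sits at the outer end of its spindle, 62 mm out from the column's side and 44 mm outboard of the hook; 55 mm from catch_hinge; a plate 26 mm wide (press's y), 6 mm thick, 24 mm tall; when hooked it leans 25 degrees to the press's front, its top about 305 mm above the bench
- catch_hinge (a point): point on the catch's turning axis (along the press's y) directly at the foot of the thumb tab, 255 mm above the bench, beside the column; the red hook lies inboard, 77 mm long towards the front, and swings up as the tab goes back
- lever (a joint): lever angle, rad: 0 = up at its stop (grip 40 degrees above level towards the press's front), 1.15 = fully down at its stop. Turns about the press's y at lever_hinge, the grip going down in an arc on the press's front (-x) side; the pad meets the model at about 0.85. A spring returns it: about 4 N at the grip to start it, 12 N to hold it down
- lever_grip: black ribbed round grip at the lever's end, 28 mm thick, 96 mm long along the press's y, at the side of the arm; a sleeve that turns freely on its spindle. Origin at its middle, 190 mm from the lever's axis, 327 mm above the bench when up, about 122 mm when fully down; its y axis stays along the press's y
- lever_hinge (a point): point on the lever's turning axis (along the press's y) at the same y as the middle of the grip, 205 mm above the bench
- pad: grey felt pressure pad 58 x 44 mm under the ram, on a spring so that it presses with 7 N at first touch and some 20 to 25 N with the lever fully down; origin: middle of its underside, 114 mm above the bench when raised
- model: white foam car model 140 x 60 x 42 mm glued on a plywood board 150 x 85 x 9 mm set on the bed's locating pins inside a low wooden frame, so it travels with the bed; its roof is 95 mm above the bench; origin: underside of the board, its x axis along the press's x, the car's nose to the front (-x)
- glue_pot: bystander: glue jar with yellow cap, 64 mm across, 75 mm tall, standing beside the press on the lever's side, near the column; origin under its centre
- tape_roll: bystander: large roll of black tape lying flat, 116 mm across, 24 mm tall, on the bench on the lever's side, under the front end of the lever; origin under its centre
- spare_model: bystander: second car model, tan, 140 x 60 x 42 mm; origin under its centre
- brush: bystander: flat brush with orange handle, 230 x 52 x 16 mm, lying; origin under its middle
- loop_tool: bystander: wooden-handled wire loop tool, 180 mm long, lying; origin under its middle
- scraper: bystander: small red-handled scraper, 147 mm long, lying; origin under its middle
- small_tape: bystander: small roll of black tape lying flat, 60 mm across, 14 mm tall; origin under its centre

How it is judged:
By the outcome, as a careful person would: the job done as asked, in the order asked, and still so for the second after the job is handed in, while the arm keeps its last pose, push and grip.
It also fails if it takes over 66 s, if anything falls off the work surface, if the arm or the gripper's body presses on something with over 40 N, if the wrist force passes 120 N, or if a joint passes its speed limit or range.

## Robot

A 7-joint arm with a two-finger parallel gripper is mounted at the origin on the work surface. World frame = base frame: x ahead of the robot, y to its left, z up, the work surface at z = 0. Lengths are in m, angles in rad, forces in N, time in s.
With the tool pointing down it reaches from about 0.425 to 0.825 m from the base axis. Payload 3.6 kg.
Tool frame: the origin (TCP) lies midway between the tips of the shut fingers; the grasp point (between the pads) lies 19 mm behind it; z points along the fingers, x is the direction in which the jaws open and shut, and the axes are right-handed (so a half turn about z gives the same grasp; the last joint's range is limited). The gripper opens to 85 mm and grips with 20 to 120 N. Pads are 22 mm wide; open, the fingers measure 114 mm over their backs; the gripper's body (76 mm by 85 mm) begins 54 mm behind the grasp point. The pads swing forward as they close: fully open they stand 13 mm farther back than shut.
Start: joints at [-1.254, 0.615, -0.013, 1.423, 0.008, 1.103, -0.04], TCP at [0.218, 0.612, 0.231] pointing down, gripper open.
Joint ranges: [-3.12, 3.12], [-0.3, 2.06], [-1.34, 1.32], [0.26, 2.42], [-1.36, 4.5], [0.01, 1.98], [-2.84, 2.84]. Speed limits (rad/s): [2.79, 2.79, 3.14, 3.14, 3.14, 3.14, 3.14].

## Interface

Orientations are given as a unit quaternion [x, y, z, w].
In Python, from bench import r gives the robot as it stands. The module is installed in compiled form; this text tells all that it offers.
- The arm moves only by the shell command python3 -m jog 'ROWS'. ROWS is JSON, a list of rows, each an object of numbers: "tx", "ty", "tz": the shift along the tool's x, y, z in units of 40 mm (1.0 is 40 mm); "wx", "wy", "wz": the turn, a rotation vector about the tool's x, y, z in units of 5 degrees (1.0 is 5 degrees); "claw": the gripper's target within -1 to 1 (fully open at 1, half-way at 0, shut at -1). In form: [{"tx": .., "ty": .., "tz": .., "wx": .., "wy": .., "wz": .., "claw": ..}, ...]. A call has 1 to 10 rows; each row is the pose to reach, as a shift and turn from the pose commanded when the call began, along the tool's axes at that moment; what a row does not reach only later rows make up. A row lasts 1/12 s, in which the tool goes at most 41.7 mm and 7.16 degrees, less where a joint would pass 70% of its speed; a pose out of reach is approached as far as the arm can. A call with a gripper value outside its range is refused whole. The fingers move at their own pace and stop on an object; the grip force is fixed at half the most. Time passes only in rows, so rows that repeat a pose let the fingers close. It gives the time, the measured TCP pose, the force and the opening at its end, in the units of the state.
- r.observe(): the state, without advancing time (a new reading comes with each control period).
- r.snapshot(name): name is "scene" or "top" or "wrist"; returns a dict with "frame" (384x512x3 uint8, blue, green, red), "intrinsics" (3x3 intrinsics, pixels), "cam_to_world" (4x4, takes a point from camera to world coordinates); the wrist camera has in their place "mount" (4x4, takes a point from camera to tool coordinates, whose origin is the TCP and whose axes are the tool frame's). Camera axes: x right, y down, z forward; pixel columns grow to the right and rows downward; lengths in m; the calibration is good to about 2 mm. A picture is of the moment at which its call begins: read the wrist's pose just before it. There is no depth.
- r.finish_job(): hands the job in, once; it reports no verdict.
Trained networks look in a picture, given as the dict that the camera call returned (one of the last four; its "shot" number tells which), for a name from the list of things; names that differ only in an ending like _2 or _b are one class to them, and where a whole thing is asked for, a point or a joint stands for the part that bears it (a point fixed in the world has none). Each returns a list of dicts, best first, with "p" (0 to 1); they miss things now and then, are a little off and sometimes report something else, mostly with a low value. They report only what shows in the picture. A call takes as long as a camera call.
- r.spot_in(target, picture): "position" ([x, y, z] in m, in world coordinates, good to about 4 mm: the middle of the surface that is visible of it).
- r.cut_out(target, picture): "mask" (384x512 bool, what is visible of it).
- r.tip_of(target, picture): "position" ([x, y, z] in m, in world coordinates, good to about 4 mm: a listed point, or the origin of a listed thing).
The state is a dict: "clock": time; "joint_positions": joint angles; "qvel": joint speeds; "joint_efforts": joint torques, N m; "tool_pos": TCP position; "tool_rot": TCP orientation; "force": force on the tool from outside, world axes, zero at the start; "wrist_torque": the same for the moment, N m; "opening": opening from 0.0 (shut) to 1.0 (fully open).
Only numpy, scipy, OpenCV 4.12 (cv2) and the standard library are available. Lean on these libraries where they do the work, as an engineer would, in place of code of your own. Each camera call takes 0.05 s, during which the arm holds its last target.

## Working session

There is one attempt and no reset: what is moved stays moved. The work goes in short steps, Python scripts to look and compute and a shell command to move; the robot and the scene stay as the last step left them, time stands still between calls to the robot, and variables do not carry over. Pictures are saved under pics/ and viewed, and the job is handed in when it is done.

```bash
mkdir -p pics; cat > h.py <<'E'
from bench import r
import numpy as np, cv2
from scipy.spatial.transform import Rotation as R
E
python3 - <<'E'
from h import *
o=r.observe();print({k:np.round(v,3).tolist() for k,v in o.items()})
for n in ["scene","top"]:
    s=r.snapshot(n);cv2.imwrite(f"pics/{n}0.png",s["frame"])
    print(n,np.round(s["cam_to_world"],3).tolist())
    for t in ["drawer_handle","catch_tab","catch_hinge","lever_grip","lever_hinge","press","pad","model","glue_pot","tape_roll"]:
        a=r.tip_of(t,s);print(t,[(np.round(d["position"],3).tolist(),round(d["p"],2)) for d in a[:2]])
E
```

```text
{'clock': 0.0, 'joint_positions': [-1.255, 0.616, -0.013, 1.425, 0.008, 1.103, -0.04], 'qvel': [-0.001, 0.0, -0.0, 0.001, -0.001, 0.0, 0.0], 'joint_efforts': [-0.0, -46.922, 0.259, -17.103, 0.01, 0.01, -0.0], 'tool_pos': [0.218, 0.611, 0.23], 'tool_rot': [0.817, 0.576, -0.001, 0.001], 'force': [0.477, 1.225, 0.594], 'wrist_torque': [0.003, -0.01, 0.04], 'opening': 0.998}
scene [[0.499, 0.624, -0.601, 1.206], [0.867, -0.357, 0.349, -0.337], [0.003, -0.695, -0.719, 0.964], [0.0, 0.0, 0.0, 1.0]]
drawer_handle [([0.537, 0.234, 0.053], 0.76)]
catch_tab [([0.598, -0.084, 0.304], 0.88)]
catch_hinge [([0.61, -0.111, 0.255], 0.82), ([0.688, 0.429, 0.002], 0.66)]
lever_grip [([0.478, 0.062, 0.325], 0.81)]
lever_hinge []
press [([0.651, 0.018, 0.002], 0.8)]
pad []
model [([0.596, 0.124, 0.041], 0.59), ([0.387, 0.094, 0.001], 0.31)]
glue_pot [([0.518, -0.143, 0.002], 0.72)]
tape_roll [([0.388, 0.095, 0.003], 0.58)]
top [[0.019, -0.996, 0.092, 0.437], [-1.0, -0.02, -0.014, 0.028], [0.015, -0.091, -0.996, 1.695], [0.0, 0.0, 0.0, 1.0]]
drawer_handle [([0.539, 0.236, 0.051], 0.64), ([0.548, -0.066, 0.201], 0.36)]
catch_tab [([0.597, -0.086, 0.306], 0.57)]
catch_hinge [([0.611, -0.108, 0.25], 0.64)]
lever_grip [([0.476, 0.062, 0.324], 0.51)]
lever_hinge [([0.544, -0.066, 0.202], 0.81)]
press [([0.653, 0.019, -0.002], 0.72)]
pad [([0.686, 0.432, 0.002], 0.64)]
model [([0.598, 0.125, 0.047], 0.91)]
glue_pot [([0.52, -0.144, 0.001], 0.66), ([0.536, 0.239, 0.054], 0.55)]
tape_roll [([0.391, 0.099, 0.001], 0.57), ([0.596, 0.125, 0.047], 0.17)]
```

View pics/scene0.png

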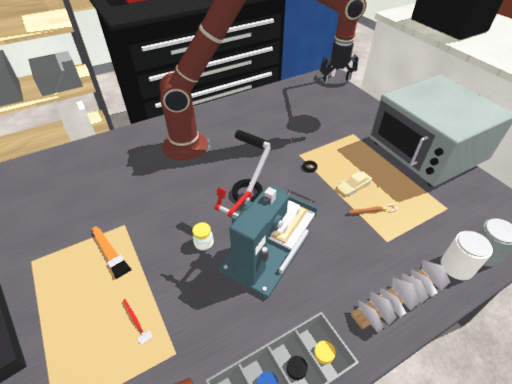

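View pics/top0.png

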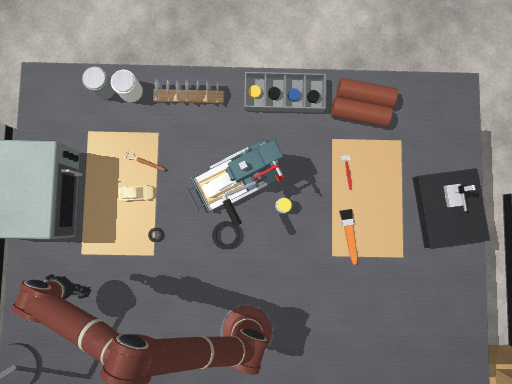

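```bash
cat >> h.py <<'E'
P0=np.array([0.652,0.0185,0]);YAW=np.deg2rad(-62.3)
ex=np.array([np.cos(YAW),np.sin(YAW),0]);ey=np.array([-ex[1],ex[0],0]);ez=np.array([0,0,1.])
def W(x,y,z): return P0+x*ex+y*ey+z*ez
def Pr(p):
    d=np.asarray(p)-P0; return np.round([d@ex,d@ey,d[2]],4)
def rot(th):
    t=np.deg2rad(th); z=np.sin(t)*ex-np.cos(t)*ez; y=-ey; return R.from_matrix(np.c_[np.cross(y,z),y,z])
def rel(p,Rt,p0=None,R0=None):
    o=r.observe()
    p0=np.array(o["tool_pos"]) if p0 is None else p0
    R0=R.from_quat(o["tool_rot"]) if R0 is None else R0
    s=R0.inv().apply(p-p0)/0.04; w=np.rad2deg((R0.inv()*Rt).as_rotvec())/5
    print("t",np.round(s,2),"w",np.round(w,2))
def st():
    o=r.observe();print("clk",round(o["clock"],2),"press",Pr(o["tool_pos"]),"F",np.round(o["force"],1),"open",round(o["opening"],2),"z",np.round(R.from_quat(o["tool_rot"]).as_matrix()[:,2],2),"q",np.round(o["joint_positions"],2))
E
python3 - <<'E'
from h import *
st()
for p in [(.538,.235,.052),(.5975,-.085,.305),(.6105,-.1095,.255),(.477,.062,.325),(.544,-.066,.202),(.389,.097,0),(.519,-.1435,0)]: print(Pr(p))
rel(W(-.32,.015,.20),rot(35))
E
```

```text
clk 1.1 press [-0.7272 -0.1079  0.2313] F [-0.4 -0.2  0. ] open 1.0 z [-0. -0. -1.] q [-1.25  0.61 -0.01  1.42  0.01  1.1  -0.04]
[-0.2447 -0.0003  0.052 ]
[ 0.0663 -0.0964  0.305 ]
[ 0.094  -0.0962  0.255 ]
[-0.1199 -0.1347  0.325 ]
[ 0.0246 -0.1349  0.202 ]
[-0.1918 -0.1964  0.    ]
[ 0.0816 -0.1931  0.    ]
t [-4.64  9.57  0.78] w [-8.05  3.53 25.53]
```

```bash
python3 -m jog '[{"tx":-1,"ty":2,"tz":0,"wx":-1,"wy":0.5,"wz":3,"claw":-1},{"tx":-2,"ty":4,"tz":0,"wx":-2,"wy":1,"wz":6.5,"claw":-1},{"tx":-3,"ty":6,"tz":0,"wx":-3,"wy":1.3,"wz":9.5,"claw":-1},{"tx":-4,"ty":8,"tz":0,"wx":-4,"wy":1.8,"wz":13,"claw":-1},{"tx":-4,"ty":8,"tz":0,"wx":-4,"wy":1.8,"wz":13,"claw":-1},{"tx":-4,"ty":8,"tz":0,"wx":-4,"wy":1.8,"wz":13,"claw":-1},{"tx":-4,"ty":8,"tz":0,"wx":-4,"wy":1.8,"wz":13,"claw":-1},{"tx":-4,"ty":8,"tz":0,"wx":-4,"wy":1.8,"wz":13,"claw":-1},{"tx":-4,"ty":8,"tz":0,"wx":-4,"wy":1.8,"wz":13,"claw":-1},{"tx":-4,"ty":8,"tz":0,"wx":-4,"wy":1.8,"wz":13,"claw":-1}]'
python3 - <<'E'
from h import *
st(); rel(W(-.32,.015,.20),rot(35))
E
```

```text
clock: 1.93
tool_pos: [0.4704, 0.3469, 0.2327]
tool_rot: [0.983, 0.032, 0.157, 0.094]
force: [0.6, 0.2, -1.0]
opening: 0.003
clk 1.93 press [-0.3751 -0.0081  0.2327] F [ 0.6  0.2 -1. ] open 0.0 z [ 0.31 -0.18 -0.93] q [-1.2   0.52  0.53  1.76  0.13  0.81 -0.77]
t [0.76 0.81 1.29] w [-3.91  1.78 12.36]
```

```bash
python3 -m jog '[{"tx":0.76,"ty":0.81,"tz":1.29,"wx":-3.9,"wy":1.8,"wz":12.4,"claw":-1},{"tx":0.76,"ty":0.81,"tz":1.29,"wx":-3.9,"wy":1.8,"wz":12.4,"claw":-1},{"tx":0.76,"ty":0.81,"tz":1.29,"wx":-3.9,"wy":1.8,"wz":12.4,"claw":-1},{"tx":0.76,"ty":0.81,"tz":1.29,"wx":-3.9,"wy":1.8,"wz":12.4,"claw":-1},{"tx":0.76,"ty":0.81,"tz":1.29,"wx":-3.9,"wy":1.8,"wz":12.4,"claw":-1},{"tx":0.76,"ty":0.81,"tz":1.29,"wx":-3.9,"wy":1.8,"wz":12.4,"claw":-1},{"tx":0.76,"ty":0.81,"tz":1.29,"wx":-3.9,"wy":1.8,"wz":12.4,"claw":-1},{"tx":0.76,"ty":0.81,"tz":1.29,"wx":-3.9,"wy":1.8,"wz":12.4,"claw":-1},{"tx":0.76,"ty":0.81,"tz":1.29,"wx":-3.9,"wy":1.8,"wz":12.4,"claw":-1},{"tx":0.76,"ty":0.81,"tz":1.29,"wx":-3.9,"wy":1.8,"wz":12.4,"claw":-1}]'
python3 - <<'E'
from h import *
st(); rel(W(-.30,.015,.038),rot(35))
s=r.snapshot("scene");cv2.imwrite("pics/s1.png",s["frame"])
s=r.snapshot("top");cv2.imwrite("pics/t1.png",s["frame"])
E
```

```text
clock: 2.77
tool_pos: [0.5125, 0.319, 0.197]
tool_rot: [0.82, -0.488, 0.257, 0.153]
force: [-0.1, 0.6, -0.8]
opening: 0.003
clk 2.77 press [-0.3309  0.0162  0.197 ] F [-0.1  0.6 -0.8] open 0.0 z [ 0.27 -0.5  -0.82] q [-1.35  0.86  0.94  1.58 -0.06  1.03 -1.64]
t [-1.64  0.04  3.7 ] w [-0.09  0.03  0.13]
```

View pics/s1.png

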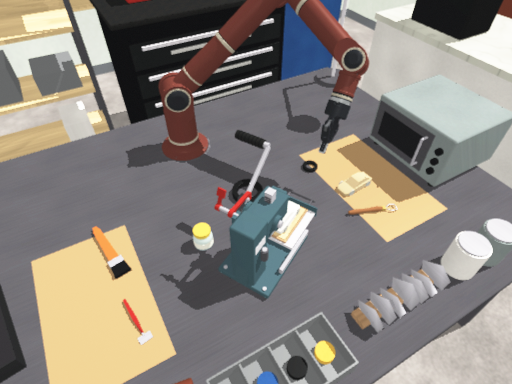

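View pics/t1.png

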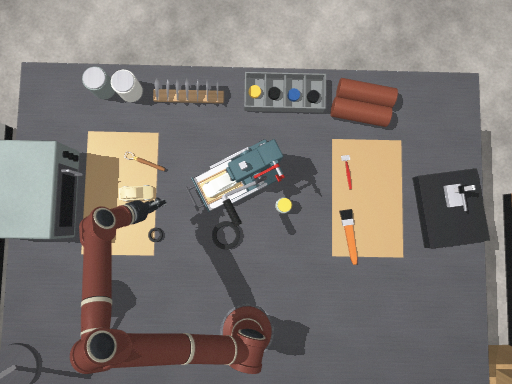

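```bash
python3 -m jog '[{"tx":-0.4,"tz":0.9,"claw":-1},{"tx":-0.8,"tz":1.8,"claw":-1},{"tx":-1.2,"tz":2.7,"claw":-1},{"tx":-1.6,"tz":3.6,"wz":0.13,"claw":-1},{"tx":-1.64,"tz":3.7,"wz":0.13,"claw":-1},{"tx":-1.64,"tz":3.7,"wz":0.13,"claw":-1},{"tx":-1.64,"tz":3.7,"wz":0.13,"claw":-1}]'
python3 - <<'E'
from h import *
st(); rel(W(-.25,.0,.036),rot(35))
s=r.snapshot("wrist");cv2.imwrite("pics/w1.png",s["frame"])
s=r.snapshot("scene");cv2.imwrite("pics/s2.png",s["frame"][120:280,180:400].repeat(3,0).repeat(3,1))
E
```

```text
clk 2.87 press [-0.3293  0.0155  0.1978] F [-0.1  0.2 -0.3] open 0.0 z [ 0.27 -0.5  -0.82] q [-1.35  0.86  0.94  1.58 -0.06  1.03 -1.64]
t [-0.69  0.41  4.45] w [-0.09  0.04  0.17]invalid input
```

View pics/s2.png

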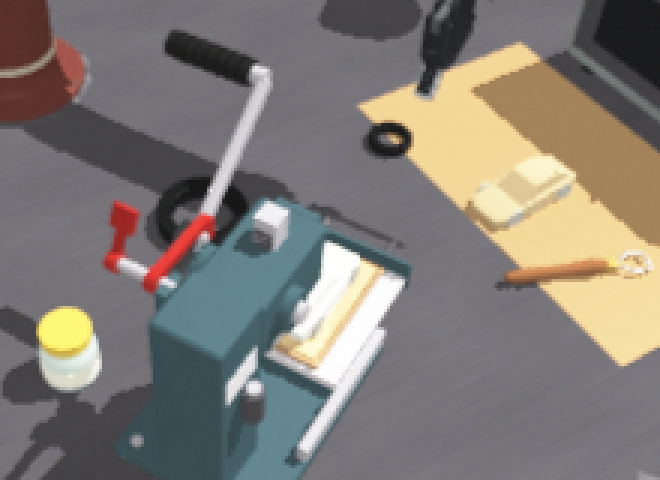

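View pics/w1.png

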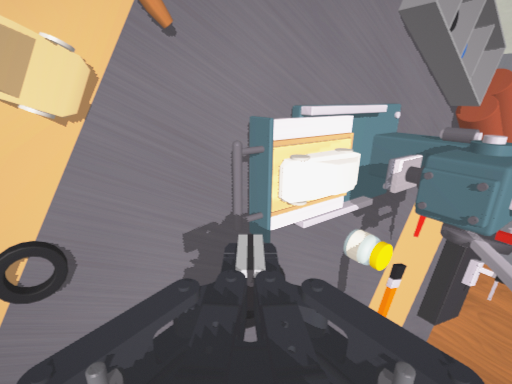

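```bash
python3 -m jog '[{"tx":-0.4,"ty":0,"tz":0.9,"wx":0,"wy":0,"wz":0,"claw":-1},{"tx":-0.8,"ty":0,"tz":1.8,"wx":0,"wy":0,"wz":0,"claw":-1},{"tx":-1.2,"ty":0,"tz":2.7,"wx":0,"wy":0,"wz":0,"claw":-1},{"tx":-1.6,"ty":0,"tz":3.6,"wx":0,"wy":0,"wz":0.13,"claw":-1},{"tx":-1.65,"ty":0,"tz":3.7,"wx":0,"wy":0,"wz":0.13,"claw":-1},{"tx":-1.65,"ty":0,"tz":3.7,"wx":0,"wy":0,"wz":0.13,"claw":-1}]'
python3 - <<'E'
from h import *
st(); rel(W(-.25,.005,.034),rot(35));rel(W(-.20,.005,.034),rot(35));rel(W(-.15,.005,.034),rot(35))
s=r.snapshot("wrist");cv2.imwrite("pics/w2.png",s["frame"])
E
```

```text
clock: 3.47
tool_pos: [0.5258, 0.2886, 0.0378]
tool_rot: [0.817, -0.492, 0.257, 0.154]
force: [-0.1, 0.6, 1.0]
opening: -0.001
clk 3.47 press [-0.2979  0.0138  0.0378] F [-0.1  0.6  1. ] open -0.0 z [ 0.27 -0.5  -0.82] q [-1.27  1.06  0.83  1.7  -0.16  0.73 -1.67]
t [0.93 0.22 0.76] w [-0.03  0.04  0.03]
t [1.95 0.23 1.47] w [-0.03  0.04  0.03]
t [2.98 0.23 2.19] w [-0.03  0.04  0.03]
```

View pics/w2.png

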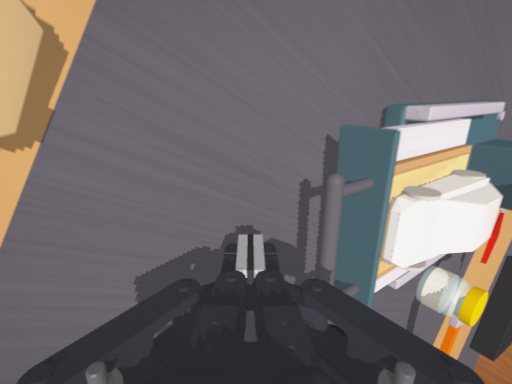

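```bash
python3 - <<'E'
from h import *
o=r.observe();s=r.snapshot("wrist")
M=np.eye(4);M[:3,:3]=R.from_quat(o["tool_rot"]).as_matrix();M[:3,3]=o["tool_pos"]
C=M@s["mount"];K=s["intrinsics"]
for px in [(337,178),(325,265)]:
    d=C[:3,:3]@np.linalg.solve(K,[*px,1]);p=C[:3,3]+d*(.055-C[2,3])/d[2];print(Pr(p))
print(np.round(s["mount"],3).tolist(), [Pr(d["position"]) for d in r.tip_of("drawer_handle",s)])
E
```

```text
[-0.2467  0.054   0.055 ]
[-0.2498 -0.0043  0.055 ]
[[1.0, 0.0, 0.001, -0.001], [-0.001, 0.947, 0.323, -0.084], [-0.001, -0.323, 0.947, -0.142], [0.0, 0.0, 0.0, 1.0]] [array([-0.2422, -0.0012,  0.0477])]
```

```bash
python3 -m jog '[{"tx":0.4,"ty":0.2,"tz":0.4,"wx":0,"wy":0,"wz":0,"claw":-1},{"tx":0.7,"ty":0.2,"tz":0.6,"wx":0,"wy":0,"wz":0,"claw":-1},{"tx":0.95,"ty":0.2,"tz":0.77,"wx":0,"wy":0,"wz":0,"claw":-1},{"tx":1.2,"ty":0.2,"tz":0.95,"wx":0,"wy":0,"wz":0,"claw":-1},{"tx":1.45,"ty":0.2,"tz":1.12,"wx":0,"wy":0,"wz":0,"claw":-1},{"tx":1.45,"ty":0.2,"tz":1.12,"wx":0,"wy":0,"wz":0,"claw":-1}]'
python3 - <<'E'
from h import *
st(); rel(W(-.20,.005,.034),rot(35))
s=r.snapshot("scene");print([Pr(d["position"]) for d in r.tip_of("drawer_handle",s)],[Pr(d["position"]) for d in r.tip_of("model",s)])
cv2.imwrite("pics/s3.png",s["frame"][120:280,180:400].repeat(3,0).repeat(3,1))
E
```

```text
clock: 4.12
tool_pos: [0.5561, 0.2182, 0.0371]
tool_rot: [0.816, -0.494, 0.259, 0.152]
force: [0.3, -0.7, 0.9]
opening: -0.0
clk 4.12 press [-0.2214  0.0079  0.0371] F [ 0.3 -0.7  0.9] open -0.0 z [ 0.27 -0.5  -0.82] q [-1.16  1.04  0.82  1.78 -0.14  0.6  -1.6 ]
t [0.4  0.07 0.37] w [-0.07  0.02 -0.05]
[array([-0.2034, -0.003 ,  0.0519]), array([ 0.2676, -0.4538, -0.0009])] [array([-0.0808,  0.0015,  0.0421])]
```

View pics/s3.png

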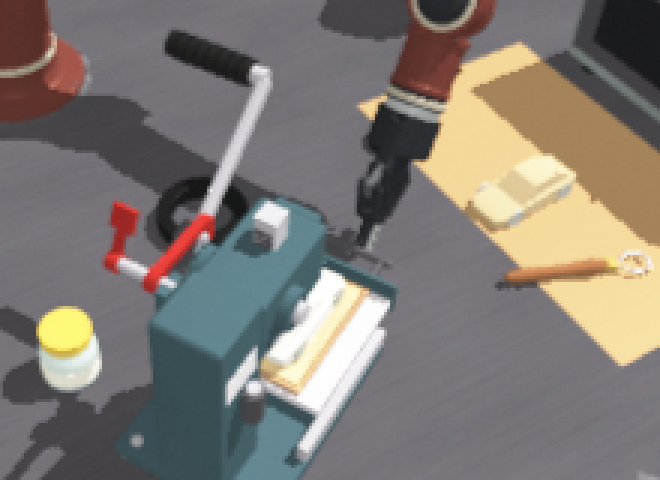

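```bash
python3 -m jog '[{"tx":0.2,"ty":0,"tz":0.16,"wx":0,"wy":0,"wz":0,"claw":-1},{"tx":0.4,"ty":0,"tz":0.31,"wx":0,"wy":0,"wz":0,"claw":-1},{"tx":0.6,"ty":0,"tz":0.46,"wx":0,"wy":0,"wz":0,"claw":-1},{"tx":0.8,"ty":0,"tz":0.6,"wx":0,"wy":0,"wz":0,"claw":-1},{"tx":0.9,"ty":0,"tz":0.67,"wx":0,"wy":0,"wz":0,"claw":-1},{"tx":0.9,"ty":0,"tz":0.67,"wx":0,"wy":0,"wz":0,"claw":-1}]'
python3 - <<'E'
from h import *
st()
s=r.snapshot("scene");print([Pr(d["position"]) for d in r.tip_of("drawer_handle",s)],[Pr(d["position"]) for d in r.tip_of("model",s)])
E
```

```text
clock: 4.77
tool_pos: [0.5756, 0.1788, 0.0345]
tool_rot: [0.816, -0.494, 0.258, 0.153]
force: [-0.3, -0.8, 0.2]
opening: 0.002
clk 4.77 press [-0.1775  0.0069  0.0345] F [-0.3 -0.8  0.2] open 0.0 z [ 0.27 -0.5  -0.82] q [-1.09  1.03  0.81  1.8  -0.13  0.55 -1.55]
[array([-0.1644,  0.0015,  0.0507]), array([-0.4455,  0.1269,  0.0039])] [array([-0.0403,  0.0011,  0.0375])]
```

Smaller steps now, until the stop.

```bash
python3 -m jog '[{"tx":0.1,"ty":0,"tz":0.07,"wx":0,"wy":0,"wz":0,"claw":-1},{"tx":0.2,"ty":0,"tz":0.14,"wx":0,"wy":0,"wz":0,"claw":-1},{"tx":0.3,"ty":0,"tz":0.21,"wx":0,"wy":0,"wz":0,"claw":-1},{"tx":0.3,"ty":0,"tz":0.21,"wx":0,"wy":0,"wz":0,"claw":-1}]'; python3 -c "
from h import *;st()"
python3 -m jog '[{"tx":0.05,"ty":0,"tz":0.035,"wx":0,"wy":0,"wz":0,"claw":-1},{"tx":0.1,"ty":0,"tz":0.07,"wx":0,"wy":0,"wz":0,"claw":-1},{"tx":0.1,"ty":0,"tz":0.07,"wx":0,"wy":0,"wz":0,"claw":-1}]'
python3 - <<'E'
from h import *
st()
s=r.snapshot("scene");print([Pr(d["position"]) for d in r.tip_of("drawer_handle",s)],[Pr(d["position"]) for d in r.tip_of("model",s)])
E
```

```text
clock: 5.25
tool_pos: [0.5824, 0.1681, 0.034]
tool_rot: [0.817, -0.493, 0.258, 0.152]
force: [-0.1, 0.1, -1.5]
opening: -0.0
clk 5.25 press [-0.1648  0.0079  0.034 ] F [-0.1  0.1 -1.5] open -0.0 z [ 0.27 -0.5  -0.82] q [-1.06  1.03  0.81  1.8  -0.12  0.53 -1.54]
clock: 5.5
tool_pos: [0.5833, 0.1677, 0.0326]
tool_rot: [0.818, -0.492, 0.256, 0.15]
force: [-4.0, 6.1, 0.7]
opening: 0.0
clk 5.5 press [-0.164   0.0085  0.0326] F [-4.   6.1  0.7] open 0.0 z [ 0.27 -0.5  -0.82] q [-1.06  1.03  0.8   1.8  -0.12  0.52 -1.53]
[array([-0.154 ,  0.0007,  0.0493]), array([ 0.265 , -0.4583,  0.0007])] [array([-0.0295,  0.0008,  0.0394])]
```

```bash
python3 -m jog '[{"tx":0.05,"ty":0,"tz":0.035,"wx":0,"wy":0,"wz":0,"claw":-1},{"tx":0.1,"ty":0,"tz":0.07,"wx":0,"wy":0,"wz":0,"claw":-1},{"tx":0.1,"ty":0,"tz":0.07,"wx":0,"wy":0,"wz":0,"claw":-1}]'
python3 - <<'E'
from h import *
st()
s=r.snapshot("scene");print([Pr(d["position"]) for d in r.tip_of("drawer_handle",s)],[Pr(d["position"]) for d in r.tip_of("model",s)])
cv2.imwrite("pics/s4.png",s["frame"][120:280,180:400].repeat(3,0).repeat(3,1))
E
```

```text
clock: 5.9
tool_pos: [0.5845, 0.1671, 0.0309]
tool_rot: [0.82, -0.491, 0.254, 0.149]
force: [-6.2, 11.9, -0.3]
opening: -0.002
clk 5.9 press [-0.163   0.0093  0.0309] F [-6.2 11.9 -0.3] open -0.0 z [ 0.27 -0.49 -0.83] q [-1.05  1.03  0.8   1.8  -0.12  0.52 -1.53]
[array([-0.1511, -0.0046,  0.0522])] [array([-0.0286, -0.0005,  0.0408]), array([-0.1901, -0.1966,  0.0011])]
```

View pics/s4.png

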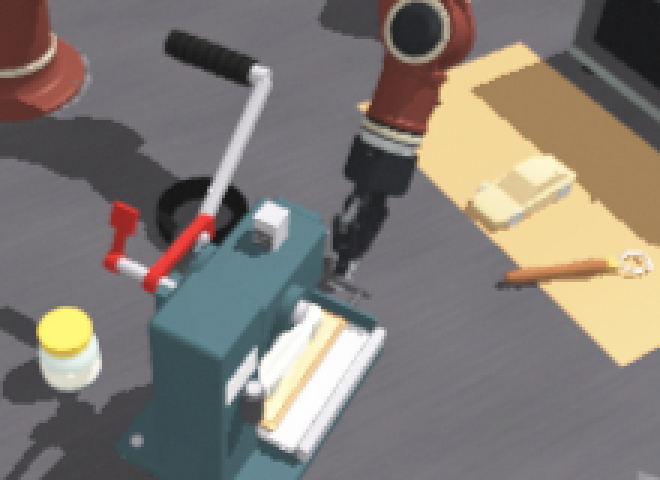

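```bash
python3 - <<'E'
from h import *
rel(W(-.23,.01,.045),rot(35)); rel(W(-.26,.0,.25),rot(20)); rel(W(-.26,.0,.44),rot(0))
E
```

```text
t [-1.19 -0.04 -1.23] w [-0.11  0.15  0.05]
t [ 1.08  0.18 -5.89] w [-0.11 -2.85  0.07]
t [ 3.75  0.15 -9.82] w [-0.09 -6.85  0.09]
```

```bash
python3 -m jog '[{"tx":-0.6,"ty":0,"tz":-0.6,"wx":0,"wy":0,"wz":0,"claw":-1},{"tx":-1.2,"ty":0,"tz":-1.2,"wx":0,"wy":0,"wz":0,"claw":-1},{"tx":-0.7,"ty":0,"tz":-2.2,"wx":0,"wy":-0.5,"wz":0,"claw":-1},{"tx":-0.2,"ty":0,"tz":-3.2,"wx":0,"wy":-1,"wz":0,"claw":-1},{"tx":0.3,"ty":0,"tz":-4.2,"wx":0,"wy":-1.8,"wz":0,"claw":-1},{"tx":0.8,"ty":0,"tz":-5.2,"wx":0,"wy":-2.8,"wz":0,"claw":-1},{"tx":1.3,"ty":0,"tz":-6.2,"wx":0,"wy":-3.8,"wz":0,"claw":-1},{"tx":1.8,"ty":0,"tz":-7.1,"wx":0,"wy":-4.8,"wz":0,"claw":-1},{"tx":2.3,"ty":0,"tz":-7.9,"wx":0,"wy":-5.8,"wz":0,"claw":-1},{"tx":2.8,"ty":0,"tz":-8.6,"wx":0,"wy":-6.8,"wz":0,"claw":-1}]'
python3 - <<'E'
from h import *
st(); rel(W(-.26,.0,.44),rot(0));rel(W(.02,-.098,.41),rot(0))
s=r.snapshot("scene");cv2.imwrite("pics/s5.png",s["frame"])
print([Pr(d["position"]) for d in r.tip_of("drawer_handle",s)],[Pr(d["position"]) for d in r.tip_of("model",s)])
E
```

```text
clock: 6.88
tool_pos: [0.5355, 0.2506, 0.3799]
tool_rot: [0.857, -0.516, 0.006, -0.001]
force: [1.1, -0.2, -1.0]
opening: 0.003
clk 6.88 press [-0.2597  0.0048  0.3799] F [ 1.1 -0.2 -1. ] open 0.0 z [ 0.01 -0.   -1.  ] q [-0.89  0.48  0.71  1.36 -0.3   1.4  -1.28]
t [ 0.01  0.11 -1.5 ] w [-0.09 -0.11  0.05]
t [ 6.99  2.59 -0.71] w [-0.09 -0.11  0.05]
[array([-0.1525, -0.0003,  0.0505]), array([-0.0304,  0.0009,  0.041 ])] [array([-0.0305,  0.0015,  0.0412])]
```

View pics/s5.png

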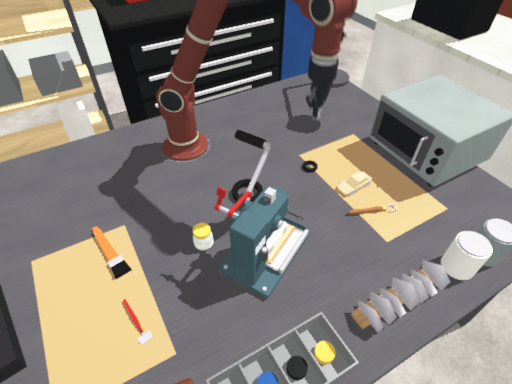

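```bash
python3 -m jog '[{"tx":0,"ty":0,"tz":-0.9,"wx":0,"wy":0,"wz":0,"claw":-1},{"tx":0.8,"ty":0.3,"tz":-1.5,"wx":0,"wy":0,"wz":0,"claw":-1},{"tx":1.7,"ty":0.6,"tz":-1.6,"wx":0,"wy":0,"wz":0,"claw":-1},{"tx":2.6,"ty":1,"tz":-1.6,"wx":0,"wy":0,"wz":0,"claw":-1},{"tx":3.5,"ty":1.3,"tz":-1.6,"wx":0,"wy":0,"wz":0,"claw":-1},{"tx":4.4,"ty":1.6,"tz":-1.6,"wx":0,"wy":0,"wz":0,"claw":-1},{"tx":5.3,"ty":1.9,"tz":-1.5,"wx":0,"wy":0,"wz":0,"claw":-1},{"tx":6.2,"ty":2.3,"tz":-1.2,"wx":0,"wy":0,"wz":0,"claw":-1},{"tx":7,"ty":2.6,"tz":-0.8,"wx":0,"wy":0,"wz":0,"claw":-1},{"tx":7,"ty":2.6,"tz":-0.7,"wx":0,"wy":0,"wz":0,"claw":-1}]'
python3 - <<'E'
from h import *
st(); rel(W(.03,-.098,.41),rot(0));rel(W(.03,-.098,.292),rot(0))
for n in ["wrist","scene"]:
  s=r.snapshot(n);cv2.imwrite(f"pics/{n}6.png",s["frame"])
  for t in ["catch_tab","catch_hinge","lever_grip"]: print(t,[(Pr(d["position"]),round(d["p"],2)) for d in r.tip_of(t,s)[:2]])
E
```

```text
clock: 7.87
tool_pos: [0.5719, -0.054, 0.4041]
tool_rot: [0.853, -0.522, 0.006, 0.006]
force: [-0.3, -0.3, 0.3]
opening: 0.0
clk 7.87 press [ 0.0269 -0.1046  0.4041] F [-0.3 -0.3  0.3] open 0.0 z [ 0.   -0.02 -1.  ] q [-0.4   0.45  0.75  1.36 -0.29  1.44 -0.76]
t [ 0.08 -0.17 -0.15] w [ 0.05 -0.19 -0.13]
t [ 0.03 -0.18  2.8 ] w [ 0.05 -0.19 -0.13]
catch_tab [(array([ 0.0732, -0.1   ,  0.3085]), 0.7), (array([-0.1872, -0.2002, -0.    ]), 0.41)]
catch_hinge [(array([ 0.3903, -0.1944, -0.0013]), 0.28)]
lever_grip [(array([-0.1223, -0.1366,  0.3266]), 0.69)]
catch_tab [(array([ 0.0659, -0.0981,  0.3071]), 0.82)]
catch_hinge [(array([ 0.095 , -0.0953,  0.2544]), 0.56)]
lever_grip [(array([-0.1206, -0.1364,  0.3245]), 0.8)]
```

View pics/wrist6.png

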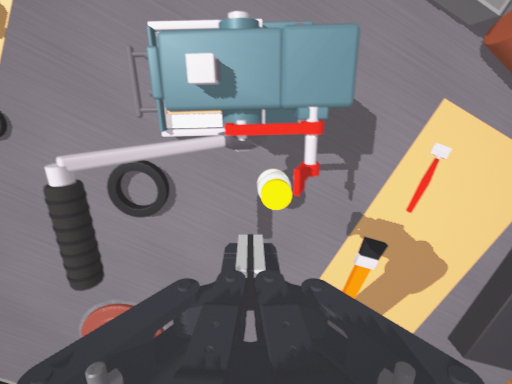

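View pics/scene6.png

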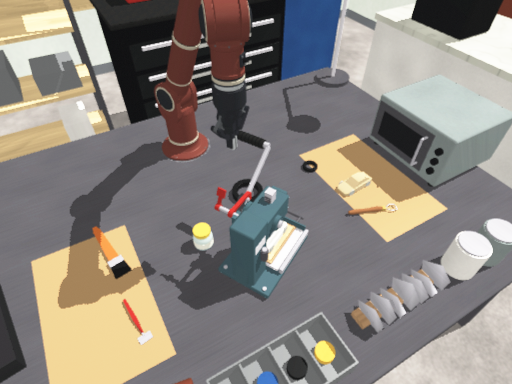

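```bash
python3 -m jog '[{"tx":0,"ty":-0.1,"tz":0.8,"wx":0,"wy":-0.2,"wz":-0.1,"claw":-1},{"tx":0,"ty":-0.1,"tz":1.7,"wx":0,"wy":-0.2,"wz":-0.1,"claw":-1},{"tx":0,"ty":-0.1,"tz":2.6,"wx":0,"wy":-0.2,"wz":-0.1,"claw":-1},{"tx":0,"ty":-0.1,"tz":2.85,"wx":0,"wy":-0.2,"wz":-0.1,"claw":-1},{"tx":0,"ty":-0.1,"tz":2.85,"wx":0,"wy":-0.2,"wz":-0.1,"claw":-1}]'
python3 - <<'E'
from h import *
st(); rel(W(.06,-.100,.291),rot(0));rel(W(.09,-.100,.293),rot(0));rel(W(.115,-.100,.286),rot(0))
s=r.snapshot("scene");cv2.imwrite("pics/s7.png",s["frame"][60:260,140:340].repeat(3,0).repeat(3,1))
E
```

```text
clock: 8.68
tool_pos: [0.5784, -0.0417, 0.2913]
tool_rot: [0.86, -0.511, -0.003, -0.002]
force: [-0.4, -0.2, 0.5]
opening: -0.006
clk 8.68 press [ 0.0191 -0.0931  0.2913] F [-0.4 -0.2  0.5] open -0.01 z [-0.    0.01 -1.  ] q [-0.39  0.53  0.7   1.55 -0.36  1.2  -0.69]
t [ 1.02  0.19 -0.  ] w [-0.01  0.09  0.16]
t [ 1.77  0.2  -0.06] w [-0.01  0.09  0.16]
t [2.4  0.21 0.11] w [-0.01  0.09  0.16]
```

View pics/s7.png

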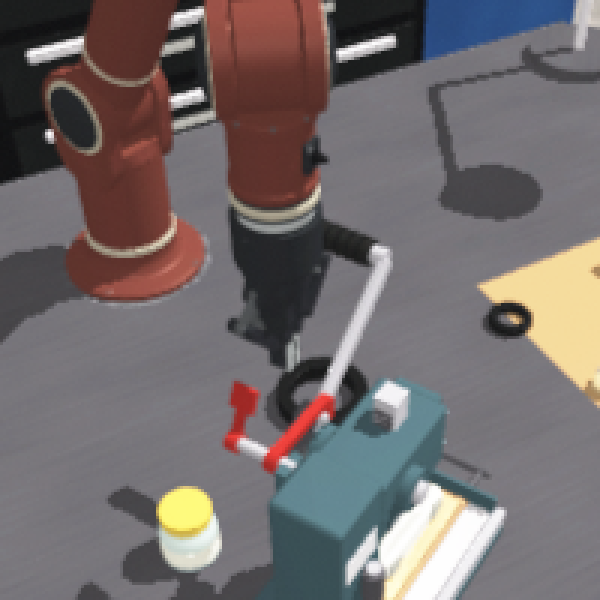

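```bash
python3 -m jog '[{"tx":0.3,"ty":0.2,"tz":0,"wx":0,"wy":0,"wz":0,"claw":-1},{"tx":0.6,"ty":0.25,"tz":0,"wx":0,"wy":0,"wz":0,"claw":-1},{"tx":0.9,"ty":0.25,"tz":0,"wx":0,"wy":0,"wz":0,"claw":-1},{"tx":1.2,"ty":0.25,"tz":-0.05,"wx":0,"wy":0,"wz":0,"claw":-1},{"tx":1.4,"ty":0.25,"tz":-0.05,"wx":0,"wy":0,"wz":0,"claw":-1},{"tx":1.6,"ty":0.25,"tz":-0.05,"wx":0,"wy":0,"wz":0,"claw":-1},{"tx":1.75,"ty":0.25,"tz":-0.05,"wx":0,"wy":0,"wz":0,"claw":-1},{"tx":1.75,"ty":0.25,"tz":-0.05,"wx":0,"wy":0,"wz":0,"claw":-1}]'
python3 - <<'E'
from h import *
st(); rel(W(.115,-.100,.286),rot(0))
s=r.snapshot("scene");cv2.imwrite("pics/s8.png",s["frame"][60:260,140:340].repeat(3,0).repeat(3,1))
for t in ["catch_tab"]: print(t,[(Pr(d["position"]),round(d["p"],2)) for d in r.tip_of(t,s)[:2]])
E
```

```text
clock: 9.4
tool_pos: [0.6049, -0.112, 0.2957]
tool_rot: [0.859, -0.513, 0.001, -0.003]
force: [-0.4, -0.2, 0.0]
opening: -0.002
clk 9.4 press [ 0.0936 -0.1024  0.2957] F [-0.4 -0.2  0. ] open -0.0 z [ 0.  0. -1.] q [-0.24  0.58  0.69  1.45 -0.38  1.25 -0.59]
t [ 0.54 -0.05  0.24] w [-0.07  0.02  0.12]
catch_tab [(array([ 0.106 , -0.0987,  0.3065]), 0.54)]
```

View pics/s8.png

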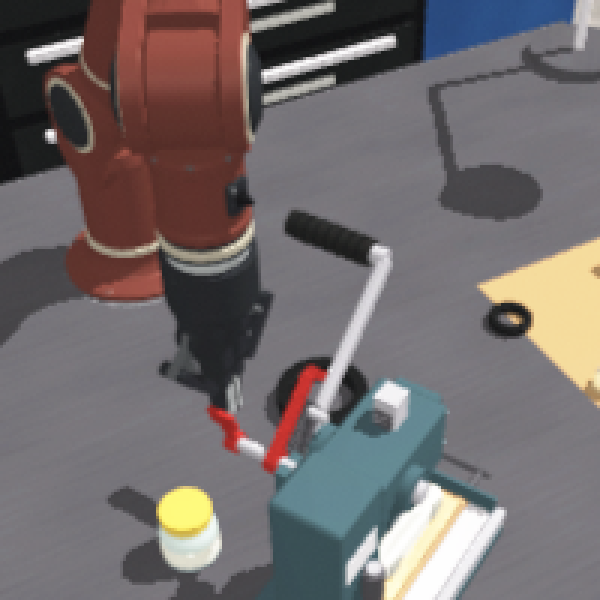

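```bash
python3 -m jog '[{"tx":0.15,"ty":0,"tz":0.05,"wx":0,"wy":0,"wz":0,"claw":-1},{"tx":0.3,"ty":0,"tz":0.1,"wx":0,"wy":0,"wz":0,"claw":-1},{"tx":0.45,"ty":0,"tz":0.16,"wx":0,"wy":0,"wz":0,"claw":-1},{"tx":0.55,"ty":0,"tz":0.22,"wx":0,"wy":0,"wz":0,"claw":-1},{"tx":0.55,"ty":0,"tz":0.22,"wx":0,"wy":0,"wz":0,"claw":-1}]'
python3 - <<'E'
from h import *
st(); rel(W(.125,-.100,.286),rot(0))
s=r.snapshot("scene");cv2.imwrite("pics/s9.png",s["frame"][60:260,140:340].repeat(3,0).repeat(3,1))
for t in ["catch_tab"]: print(t,[(Pr(d["position"]),round(d["p"],2)) for d in r.tip_of(t,s)[:2]])
E
```

```text
clock: 9.92
tool_pos: [0.6149, -0.1298, 0.2857]
tool_rot: [0.859, -0.512, -0.0, -0.003]
force: [-0.5, 0.0, -0.4]
opening: 0.003
clk 9.92 press [ 0.1141 -0.1018  0.2857] F [-0.5  0.  -0.4] open 0.0 z [ 0.    0.01 -1.  ] q [-0.2   0.61  0.68  1.42 -0.4   1.25 -0.56]
t [ 0.27 -0.04 -0.01] w [-0.06  0.04  0.14]
catch_tab [(array([ 0.1264, -0.0987,  0.2949]), 0.58)]
```

View pics/s9.png

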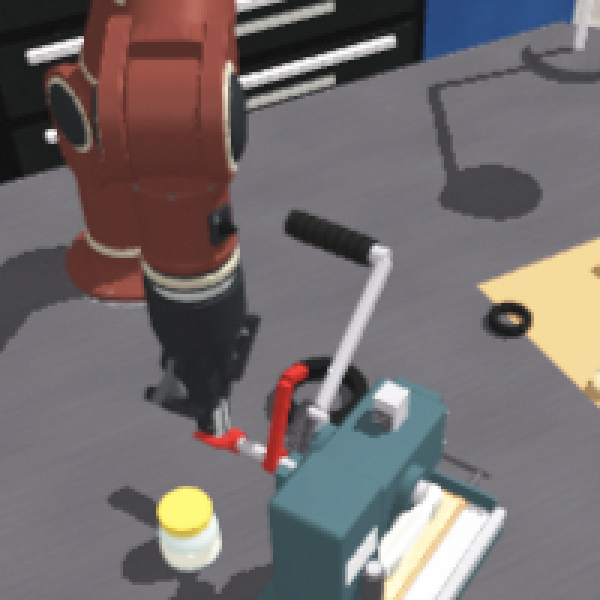

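```bash
python3 -m jog '[{"tx":0.1,"ty":0,"tz":0.03,"wx":0,"wy":0,"wz":0,"claw":-1},{"tx":0.2,"ty":0,"tz":0.07,"wx":0,"wy":0,"wz":0,"claw":-1},{"tx":0.2,"ty":0,"tz":0.07,"wx":0,"wy":0,"wz":0,"claw":-1}]'; python3 -c "
from h import *;st()"
python3 -m jog '[{"tx":0.1,"ty":0,"tz":0.03,"wx":0,"wy":0,"wz":0,"claw":-1},{"tx":0.15,"ty":0,"tz":0.05,"wx":0,"wy":0,"wz":0,"claw":-1},{"tx":0.15,"ty":0,"tz":0.05,"wx":0,"wy":0,"wz":0,"claw":-1}]'
python3 - <<'E'
from h import *
st()
s=r.snapshot("scene");cv2.imwrite("pics/s10.png",s["frame"][60:260,140:340].repeat(3,0).repeat(3,1))
for t in ["catch_tab"]: print(t,[(Pr(d["position"]),round(d["p"],2)) for d in r.tip_of(t,s)[:2]])
E
```

```text
clock: 10.27
tool_pos: [0.6179, -0.1339, 0.2846]
tool_rot: [0.859, -0.511, -0.003, -0.005]
force: [-5.7, 5.2, 5.1]
opening: 0.001
clk 10.27 press [ 0.119  -0.1011  0.2846] F [-5.7  5.2  5.1] open 0.0 z [ 0.    0.01 -1.  ] q [-0.19  0.62  0.68  1.41 -0.4   1.26 -0.55]
clock: 10.52
tool_pos: [0.6183, -0.1346, 0.284]
tool_rot: [0.86, -0.51, -0.008, -0.008]
force: [-12.0, 13.1, 16.1]
opening: -0.0
clk 10.52 press [ 0.1199 -0.101   0.284 ] F [-12.   13.1  16.1] open -0.0 z [-0.    0.02 -1.  ] q [-0.18  0.62  0.67  1.4  -0.41  1.27 -0.54]
catch_tab [(array([ 0.1302, -0.0958,  0.2868]), 0.7), (array([-3.458e-01,  2.255e-01, -3.000e-04]), 0.6)]
```

View pics/s10.png

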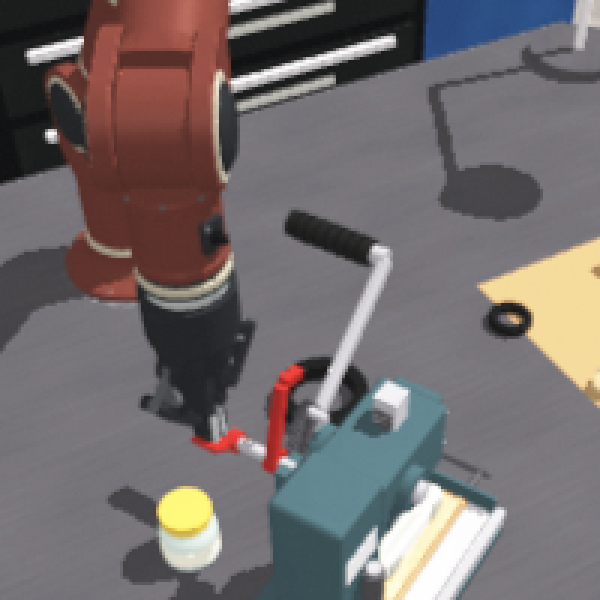

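```bash
python3 -m jog '[{"tx":-0.4,"ty":0,"tz":-0.3,"wx":0,"wy":0,"wz":0,"claw":-1},{"tx":-0.9,"ty":0,"tz":-1.2,"wx":0,"wy":0,"wz":0,"claw":-1},{"tx":-1.6,"ty":0,"tz":-2.1,"wx":0,"wy":0,"wz":0,"claw":-1},{"tx":-2.4,"ty":0.2,"tz":-2.9,"wx":0,"wy":0,"wz":0,"claw":-1},{"tx":-3.2,"ty":0.5,"tz":-3.4,"wx":0,"wy":0,"wz":0,"claw":0},{"tx":-4.1,"ty":0.8,"tz":-3.6,"wx":0,"wy":0,"wz":0,"claw":1},{"tx":-5,"ty":1,"tz":-3.6,"wx":0,"wy":0,"wz":0,"claw":1},{"tx":-5.9,"ty":1,"tz":-3.6,"wx":0,"wy":0,"wz":0,"claw":1},{"tx":-6,"ty":1,"tz":-3.6,"wx":0,"wy":0,"wz":0,"claw":1},{"tx":-6,"ty":1,"tz":-3.6,"wx":0,"wy":0,"wz":0,"claw":1}]'
python3 - <<'E'
from h import *
st(); rel(W(-.121,-.14,.42),rot(0));rel(W(-.121,-.14,.305),rot(0))
for n in ["wrist","scene"]:
  s=r.snapshot(n);cv2.imwrite(f"pics/{n}11.png",s["frame"])
  for t in ["catch_tab","drawer_handle","lever_grip"]: print(t,[(Pr(d["position"]),round(d["p"],2)) for d in r.tip_of(t,s)[:2]])
E
```

```text
clock: 11.45
tool_pos: [0.4711, 0.0522, 0.4268]
tool_rot: [0.861, -0.509, 0.0, -0.005]
force: [0.0, -0.2, 0.2]
opening: 0.845
clk 11.45 press [-0.1139 -0.1445  0.4268] F [ 0.  -0.2  0.2] open 0.84 z [ 0.    0.01 -1.  ] q [-0.72  0.23  0.74  1.56 -0.17  1.4  -1.03]
t [-0.17 -0.11  0.17] w [-0.09  0.05  0.22]
t [-0.16 -0.09  3.05] w [-0.09  0.05  0.22]
catch_tab [(array([ 0.1369, -0.0972,  0.292 ]), 0.67)]
drawer_handle [(array([-0.1539,  0.0006,  0.051 ]), 0.81)]
lever_grip [(array([-0.1245, -0.1345,  0.3268]), 0.65)]
catch_tab [(array([ 0.1321, -0.0973,  0.2898]), 0.64), (array([-0.1891, -0.1996,  0.0023]), 0.35)]
drawer_handle [(array([-0.1546, -0.0012,  0.0502]), 0.57)]
lever_grip [(array([-0.1228, -0.1351,  0.3243]), 0.65)]
```

View pics/wrist11.png

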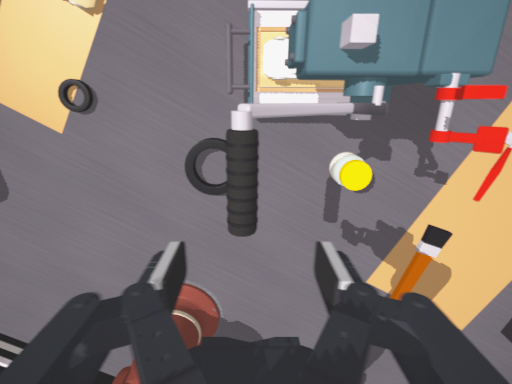

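View pics/scene11.png

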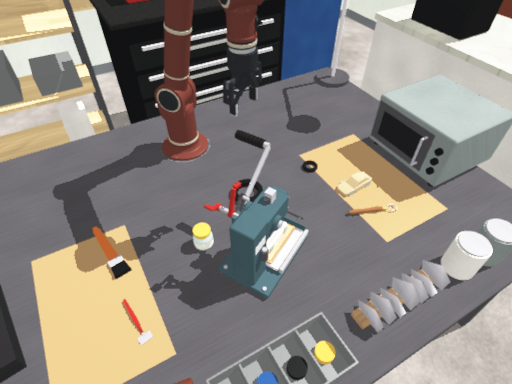

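```bash
python3 -m jog '[{"tx":-0.19,"ty":-0.15,"tz":0.5,"wx":-0.1,"wy":0,"wz":0.2,"claw":1},{"tx":-0.19,"ty":-0.15,"tz":1.2,"wx":-0.1,"wy":0,"wz":0.2,"claw":1},{"tx":-0.19,"ty":-0.15,"tz":2,"wx":-0.1,"wy":0,"wz":0.2,"claw":1},{"tx":-0.19,"ty":-0.15,"tz":2.7,"wx":-0.1,"wy":0,"wz":0.2,"claw":1},{"tx":-0.19,"ty":-0.15,"tz":3.02,"wx":-0.1,"wy":0,"wz":0.2,"claw":1},{"tx":-0.19,"ty":-0.15,"tz":3.02,"wx":-0.1,"wy":0,"wz":0.2,"claw":1}]'
python3 - <<'E'
from h import *
st()
for n in ["wrist","scene"]:
  s=r.snapshot(n);cv2.imwrite(f"pics/{n}12.png",s["frame"] if n=="wrist" else s["frame"][60:260,140:340].repeat(3,0).repeat(3,1))
E
```

```text
clock: 12.35
tool_pos: [0.4717, 0.0598, 0.3026]
tool_rot: [0.854, -0.52, -0.005, 0.003]
force: [-0.2, -0.2, 0.5]
opening: 0.997
clk 12.35 press [-0.1204 -0.1404  0.3026] F [-0.2 -0.2  0.5] open 1.0 z [-0.01  0.   -1.  ] q [-0.69  0.33  0.72  1.8  -0.24  1.11 -0.99]
```

View pics/wrist12.png

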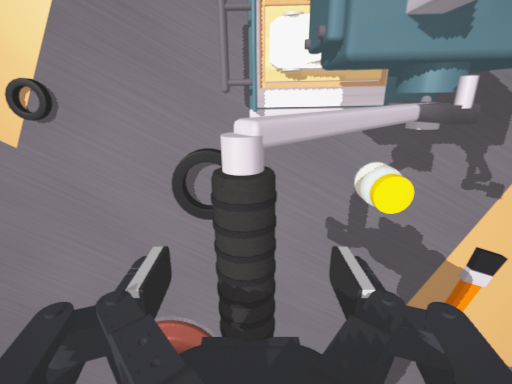

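View pics/scene12.png

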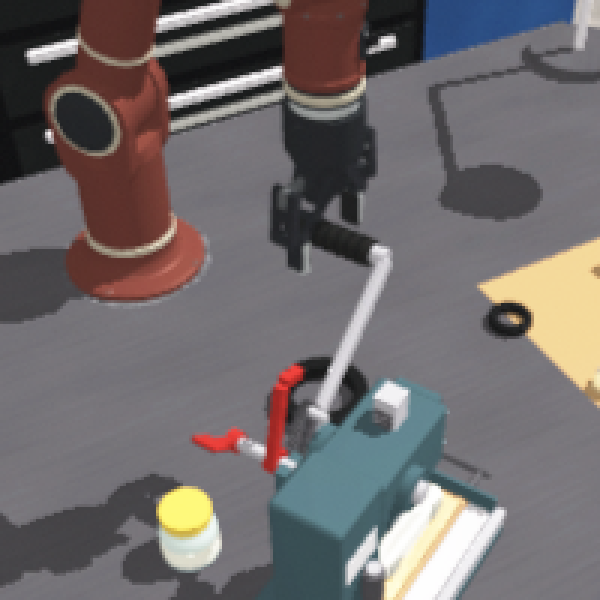

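```bash
python3 -m jog '[{"tx":-0.05,"ty":0,"tz":0,"wx":0,"wy":0,"wz":0,"claw":0},{"tx":-0.05,"ty":0,"tz":0,"wx":0,"wy":0,"wz":0,"claw":-1},{"tx":-0.05,"ty":0,"tz":0,"wx":0,"wy":0,"wz":0,"claw":-1},{"tx":-0.05,"ty":0,"tz":0,"wx":0,"wy":0,"wz":0,"claw":-1},{"tx":-0.05,"ty":0,"tz":0,"wx":0,"wy":0,"wz":0,"claw":-1},{"tx":-0.05,"ty":0,"tz":0,"wx":0,"wy":0,"wz":0,"claw":-1},{"tx":-0.05,"ty":0,"tz":0,"wx":0,"wy":0,"wz":0,"claw":-1},{"tx":-0.05,"ty":0,"tz":0,"wx":0,"wy":0,"wz":0,"claw":-1}]'
python3 - <<'E'
from h import *
st()
o=r.observe();R0=R.from_quat(o["tool_rot"])
a0=np.deg2rad(40)
for th in np.arange(.1,1.26,.1).tolist()+[1.15,1.2]:
    d=.19*np.array([-(np.cos(a0-th)-np.cos(a0)),0,np.sin(a0-th)-np.sin(a0)])
    print(round(th,2),np.round(R0.inv().apply(d[0]*ex+d[2]*ez)/.04,2))
E
```

```text
clock: 13.12
tool_pos: [0.4725, 0.0628, 0.3063]
tool_rot: [0.855, -0.519, -0.003, -0.0]
force: [-2.9, 2.6, 5.5]
opening: 0.313
clk 13.12 press [-0.1226 -0.1383  0.3063] F [-2.9  2.6  5.5] open 0.31 z [-0.  0. -1.] q [-0.7   0.33  0.72  1.8  -0.24  1.11 -0.99]
0.1 [-0.28  0.    0.38]
0.2 [-0.53  0.    0.79]
0.3 [-0.73 -0.    1.22]
0.4 [-0.89 -0.    1.66]
0.5 [-1.01 -0.    2.12]
0.6 [-1.07 -0.    2.59]
0.7 [-1.09 -0.    3.07]
0.8 [-1.07 -0.    3.54]
0.9 [-0.99 -0.01  4.01]
1.0 [-0.87 -0.01  4.47]
1.1 [-0.71 -0.01  4.92]
1.2 [-0.5  -0.01  5.34]
1.15 [-0.61 -0.01  5.13]
1.2 [-0.5  -0.01  5.34]
```

```bash
python3 -m jog '[{"tx":-0.14,"ty":0,"tz":0.19,"wx":0,"wy":0,"wz":0,"claw":-1},{"tx":-0.28,"ty":0,"tz":0.38,"wx":0,"wy":0,"wz":0,"claw":-1},{"tx":-0.41,"ty":0,"tz":0.58,"wx":0,"wy":0,"wz":0,"claw":-1},{"tx":-0.53,"ty":0,"tz":0.79,"wx":0,"wy":0,"wz":0,"claw":-1},{"tx":-0.63,"ty":0,"tz":1,"wx":0,"wy":0,"wz":0,"claw":-1},{"tx":-0.73,"ty":0,"tz":1.22,"wx":0,"wy":0,"wz":0,"claw":-1},{"tx":-0.82,"ty":0,"tz":1.44,"wx":0,"wy":0,"wz":0,"claw":-1},{"tx":-0.89,"ty":0,"tz":1.66,"wx":0,"wy":0,"wz":0,"claw":-1},{"tx":-0.89,"ty":0,"tz":1.66,"wx":0,"wy":0,"wz":0,"claw":-1}]'
python3 - <<'E'
from h import *
st()
s=r.snapshot("scene");cv2.imwrite(f"pics/s13.png",s["frame"][60:260,140:340].repeat(3,0).repeat(3,1))
print([(Pr(d["position"]),round(d["p"],2)) for d in r.tip_of("lever_grip",s)[:2]])
E
```

```text
clock: 13.87
tool_pos: [0.4552, 0.0948, 0.2389]
tool_rot: [0.855, -0.519, -0.003, 0.0]
force: [-3.7, 2.1, 7.5]
opening: 0.309
clk 13.87 press [-0.159  -0.1388  0.2389] F [-3.7  2.1  7.5] open 0.31 z [-0.01  0.   -1.  ] q [-0.74  0.38  0.68  1.93 -0.3   0.93 -1.  ]
[(array([-0.1562, -0.1349,  0.2565]), 0.54)]
```

View pics/s13.png

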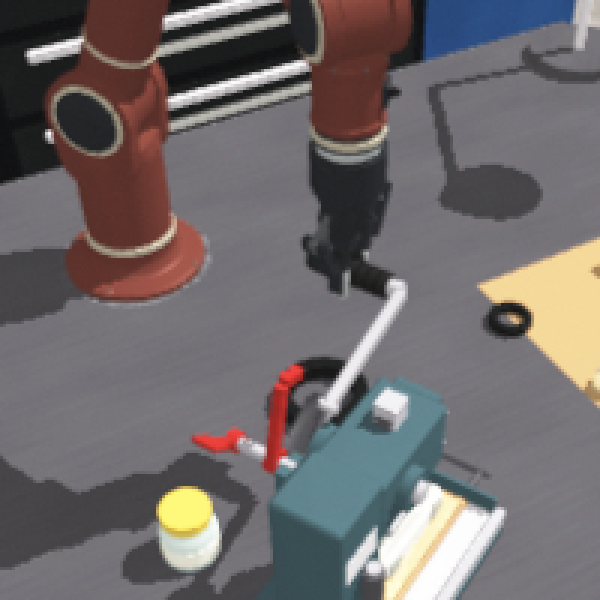

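```bash
python3 -m jog '[{"tx":-0.07,"ty":0,"tz":0.23,"wx":0,"wy":0,"wz":0,"claw":-1},{"tx":-0.12,"ty":0,"tz":0.46,"wx":0,"wy":0,"wz":0,"claw":-1},{"tx":-0.15,"ty":0,"tz":0.69,"wx":0,"wy":0,"wz":0,"claw":-1},{"tx":-0.18,"ty":0,"tz":0.93,"wx":0,"wy":0,"wz":0,"claw":-1},{"tx":-0.19,"ty":0,"tz":1.17,"wx":0,"wy":0,"wz":0,"claw":-1},{"tx":-0.2,"ty":0,"tz":1.41,"wx":0,"wy":0,"wz":0,"claw":-1},{"tx":-0.19,"ty":0,"tz":1.65,"wx":0,"wy":0,"wz":0,"claw":-1},{"tx":-0.18,"ty":0,"tz":1.88,"wx":0,"wy":0,"wz":0,"claw":-1},{"tx":-0.14,"ty":0,"tz":2.12,"wx":0,"wy":0,"wz":0,"claw":-1},{"tx":-0.1,"ty":0,"tz":2.35,"wx":0,"wy":0,"wz":0,"claw":-1}]'
python3 -c "
from h import *;st()"
python3 -m jog '[{"tx":0.05,"ty":0,"tz":0.23,"wx":0,"wy":0,"wz":0,"claw":-1},{"tx":0.12,"ty":0,"tz":0.46,"wx":0,"wy":0,"wz":0,"claw":-1},{"tx":0.2,"ty":0,"tz":0.69,"wx":0,"wy":0,"wz":0,"claw":-1},{"tx":0.28,"ty":0,"tz":0.91,"wx":0,"wy":0,"wz":0,"claw":-1},{"tx":0.28,"ty":0,"tz":0.91,"wx":0,"wy":0,"wz":0,"claw":-1}]'
python3 - <<'E'
from h import *
st()
s=r.snapshot("scene");cv2.imwrite(f"pics/s14.png",s["frame"][60:260,140:340].repeat(3,0).repeat(3,1))
print([(Pr(d["position"]),round(d["p"],2)) for d in r.tip_of("lever_grip",s)[:2]])
E
```

```text
clock: 14.8
tool_pos: [0.4533, 0.0985, 0.1457]
tool_rot: [0.855, -0.519, -0.004, -0.0]
force: [-3.6, 3.6, 10.7]
opening: 0.306
clk 14.8 press [-0.1632 -0.1387  0.1457] F [-3.6  3.6 10.7] open 0.31 z [-0.01  0.   -1.  ] q [-0.65  0.51  0.58  2.06 -0.43  0.7  -0.89]
clock: 15.22
tool_pos: [0.4588, 0.0883, 0.109]
tool_rot: [0.855, -0.519, -0.003, -0.0]
force: [-3.9, 4.0, 11.6]
opening: 0.308
clk 15.22 press [-0.1516 -0.1386  0.109 ] F [-3.9  4.  11.6] open 0.31 z [-0.01  0.   -1.  ] q [-0.58  0.57  0.52  2.08 -0.49  0.61 -0.81]
[(array([ 0.0974, -0.0987,  0.2524]), 0.57), (array([-0.1494, -0.1385,  0.127 ]), 0.55)]
```

View pics/s14.png

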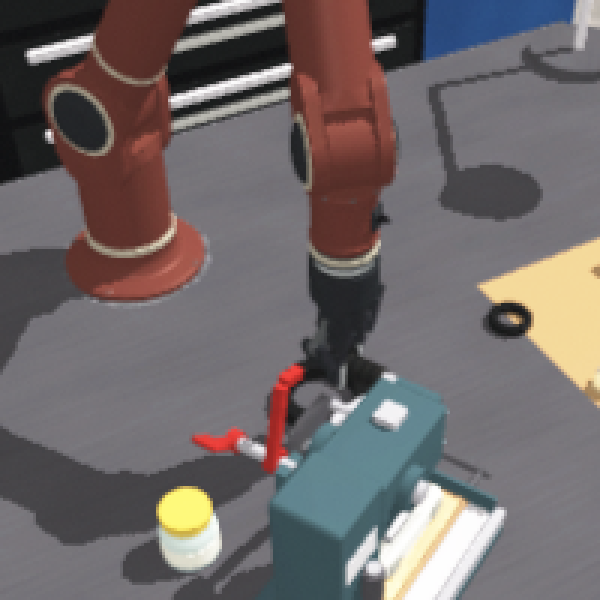

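```bash
python3 -m jog '[{"tx":0.04,"ty":0,"tz":0.09,"wx":0,"wy":0,"wz":0,"claw":-1},{"tx":0.08,"ty":0,"tz":0.18,"wx":0,"wy":0,"wz":0,"claw":-1},{"tx":0.08,"ty":0,"tz":0.18,"wx":0,"wy":0,"wz":0,"claw":-1}]'; python3 -c "
from h import *;st()"
python3 -m jog '[{"tx":0.04,"ty":0,"tz":0.08,"wx":0,"wy":0,"wz":0,"claw":-1},{"tx":0.07,"ty":0,"tz":0.16,"wx":0,"wy":0,"wz":0,"claw":-1},{"tx":0.07,"ty":0,"tz":0.16,"wx":0,"wy":0,"wz":0,"claw":-1}]'; python3 -c "
from h import *;st()"
```

```text
clock: 15.57
tool_pos: [0.4602, 0.0858, 0.1025]
tool_rot: [0.855, -0.519, -0.003, -0.001]
force: [-4.5, 3.2, 11.3]
opening: 0.313
clk 15.57 press [-0.1488 -0.1385  0.1025] F [-4.5  3.2 11.3] open 0.31 z [-0.  0. -1.] q [-0.57  0.58  0.5   2.09 -0.5   0.6  -0.8 ]
clock: 15.82
tool_pos: [0.461, 0.085, 0.0996]
tool_rot: [0.855, -0.518, -0.005, -0.003]
force: [-12.7, 5.2, 42.1]
opening: 0.309
clk 15.82 press [-0.1477 -0.1382  0.0996] F [-12.7   5.2  42.1] open 0.31 z [-0.01  0.01 -1.  ] q [-0.55  0.59  0.49  2.09 -0.51  0.59 -0.78]
```

```bash
python3 -m jog '[{"tx":-0.02,"ty":0,"tz":-0.04,"wx":0,"wy":0,"wz":0,"claw":-1},{"tx":-0.02,"ty":0,"tz":-0.04,"wx":0,"wy":0,"wz":0,"claw":-1},{"tx":-0.02,"ty":0,"tz":-0.04,"wx":0,"wy":0,"wz":0,"claw":-1},{"tx":-0.02,"ty":0,"tz":-0.04,"wx":0,"wy":0,"wz":0,"claw":-1}]'
python3 - <<'E'
from h import *
st()
for n in ["scene","top"]:
  s=r.snapshot(n);cv2.imwrite(f"pics/{n}15.png",s["frame"])
  for t in ["lever_grip","catch_tab","drawer_handle","model","pad","glue_pot","tape_roll"]: print(t,[(Pr(d["position"]),round(d["p"],2)) for d in r.tip_of(t,s)[:2]])
E
```

```text
clock: 16.15
tool_pos: [0.4608, 0.0851, 0.1001]
tool_rot: [0.855, -0.518, -0.004, -0.002]
force: [-8.8, 4.8, 30.1]
opening: 0.31
clk 16.15 press [-0.1478 -0.1383  0.1001] F [-8.8  4.8 30.1] open 0.31 z [-0.    0.01 -1.  ] q [-0.56  0.59  0.5   2.09 -0.51  0.59 -0.79]
lever_grip [(array([-0.1474, -0.1371,  0.117 ]), 0.65), (array([ 0.0948, -0.1007,  0.2556]), 0.2)]
catch_tab [(array([ 0.1327, -0.0994,  0.2892]), 0.52)]
drawer_handle [(array([-0.1539, -0.0013,  0.0521]), 0.88)]
model [(array([-0.0297,  0.0013,  0.0401]), 0.83)]
pad [(array([-0.0133,  0.0026,  0.0957]), 0.49)]
glue_pot [(array([ 0.0805, -0.1927,  0.0026]), 0.94), (array([-0.1538, -0.0014,  0.051 ]), 0.67)]
tape_roll [(array([-0.1899, -0.1965,  0.0023]), 0.4), (array([-0.0014,  0.0023,  0.0002]), 0.32)]
lever_grip [(array([-0.0308,  0.0001,  0.0466]), 0.32)]
catch_tab [(array([ 0.1339, -0.0981,  0.2926]), 0.7)]
drawer_handle [(array([-0.1538, -0.0024,  0.0529]), 0.65)]
model [(array([-0.0283, -0.0006,  0.0461]), 0.7)]
pad []
glue_pot [(array([ 0.0807, -0.1912,  0.0008]), 0.5)]
tape_roll [(array([-0.1953, -0.1955,  0.0025]), 0.56)]
```

View pics/scene15.png

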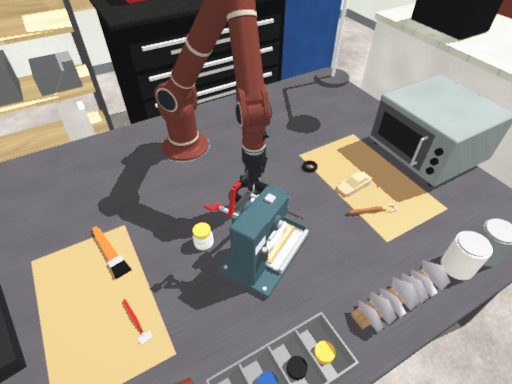

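View pics/top15.png

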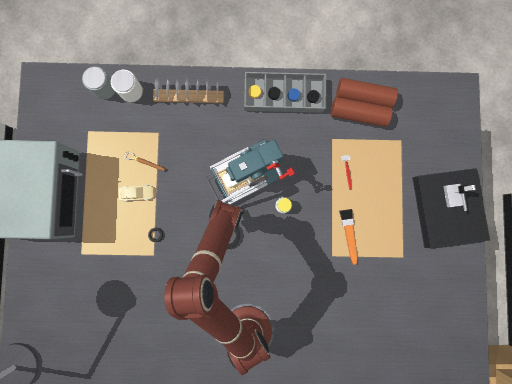

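Grip is at its lowest (30 N, of which about 12 N is the spring), the pad is on the roof, bed and catch are unmoved. Hold for over 2 s.

```bash
for i in 1 2 3; do python3 -m jog '[{"tx":0,"ty":0,"tz":0,"wx":0,"wy":0,"wz":0,"claw":-1},{"tx":0,"ty":0,"tz":0,"wx":0,"wy":0,"wz":0,"claw":-1},{"tx":0,"ty":0,"tz":0,"wx":0,"wy":0,"wz":0,"claw":-1},{"tx":0,"ty":0,"tz":0,"wx":0,"wy":0,"wz":0,"claw":-1},{"tx":0,"ty":0,"tz":0,"wx":0,"wy":0,"wz":0,"claw":-1},{"tx":0,"ty":0,"tz":0,"wx":0,"wy":0,"wz":0,"claw":-1},{"tx":0,"ty":0,"tz":0,"wx":0,"wy":0,"wz":0,"claw":-1},{"tx":0,"ty":0,"tz":0,"wx":0,"wy":0,"wz":0,"claw":-1},{"tx":0,"ty":0,"tz":0,"wx":0,"wy":0,"wz":0,"claw":-1},{"tx":0,"ty":0,"tz":0,"wx":0,"wy":0,"wz":0,"claw":-1}]' | grep -E "clock|force|opening|tool_pos"; done
python3 - <<'E'
from h import *
st(); print(r.finish_job())
E
```

```text
clock: 17.78
tool_pos: [0.4608, 0.085, 0.1001]
force: [-9.2, 4.7, 31.1]
opening: 0.308
clock: 18.62
tool_pos: [0.4608, 0.0851, 0.1001]
force: [-8.5, 5.3, 30.4]
opening: 0.309
clock: 19.45
tool_pos: [0.4608, 0.0851, 0.1001]
force: [-9.1, 5.4, 30.7]
opening: 0.31
clk 19.45 press [-0.1478 -0.1383  0.1001] F [-9.1  5.4 30.7] open 0.31 z [-0.    0.01 -1.  ] q [-0.56  0.59  0.5   2.09 -0.51  0.59 -0.79]
the job is handed in; nothing more can be done
None
```

The job is done and handed in at 19.45 s, with the gripper still closed on the lever's grip and holding it down. No verdict came back.

- **Bed:** I pushed it home by the handle until it stopped moving at about 13 N, well above its 2.5 N of friction. It had travelled about 91 mm and stayed there.
- **Catch:** I pushed the tab back until it met its stop, at about 24 N. It was then about 49° back from upright, and its stop is 49.5°. It stayed there afterwards.
- **Lever:** I pulled the grip down to its stop, where the upward force jumped from 11 N to 42 N, then eased off slightly. I held it still for more than 3 s at about 30 N upward, about 32 N in all. The last pictures placed the pad on the model's roof.

**Other things on the bench:** the glue pot and tape roll measured where they had been, within a few mm. The rest I only compared by eye in the pictures, and they looked untouched.

**Checks that disagreed:** the networks gave a few false hits. In the last top view the lever grip was found in the wrong place and the pad was not found, so those two rest on the scene view. The 42 N peak was the fingers pressing on the grip at the stop. It was over 40 N, but that limit is for the arm and the gripper's body.

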